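Run the ware board out to the throwing gauge and hold it

TASK

Slide the loaded ware board endways along the trimming stand by its handle, without lifting it, straight out through the gap between the two cheeks until its outer end is level with the tip of the throwing gauge's pointer, so that the cup on it is over the steel bowl and I can brush it off there. That far out the board tips by itself, so finish while still holding it flat on the stand: do not let go. Keep the cup standing on the board, do not shift the gauge, and leave everything else where it is.

Things in the scene. Friction and masses are not known exactly. Their poses are not given: they have to be found in the camera images.
- stand: Fixed low wooden bench: flat top 460 long, 200 wide, 100 above the slab. Origin on the slab below the middle of the top's outer edge; x points outward off that edge (the way the board goes), z up; the top spans x -460 to 0. Two cheeks, 20 x 20, 45 high, stand on the top at x -30 to -10, inner faces at y -56 and +56. Nothing is above the gap.
- board_handle (a point): Centre of the ware board's handle, an upright wooden block 50 long (along the board), 22 wide, 45 high on the board's top, near its inner end. The point is 22.5 above the board's top, on its centreline, 310 behind its outer end. Axes: x along the board to its outer end, z up. Wood grips well.
- board_end (a point): Middle of the upper edge of the ware board's outer end (no handle there); axes as the handle's. With the cup the board tips once this end is some 130 to 150 past the stand's edge; the mark is 175 to 245 past it, where the handle must be held down with about 1 to 10 N.
- board: Ware board: loose pale wooden plank 340 long, 100 wide, 14 thick, 0.34 to 0.46 kg, lying somewhat askew on the stand, its outer end still behind the cheeks. Origin at the centre of its underside, axes as the handle's.
- cup: Speckled stoneware cup, 76 across the rim, 85 high, 0.20 to 0.33 kg, standing loose on the board 55 to 75 from its outer end. Origin at the centre of its underside.
- gauge_tip (a point): The mark: centre of the free end of the throwing gauge's pointer, a level brass rod 8 thick, 107 above the slab (height of the board's edge), reaching 60 from the gauge's post towards the board's path and ending about 20 beside it. The gauge stands past the stand's outer edge, on the side away from the robot.
- gauge: Throwing gauge: dark wooden post 165 high on a round iron foot 72 across, 0.8 kg, loose on the slab. Origin at the centre of its foot's underside; the pointer runs along its -y.
- bowl: Empty stainless steel bowl, 150 across, 48 high, loose on the slab below where the board's outer end will hang. Origin at the centre of its underside. Not to be moved.
- rib: White silicone rib, a flat oval 100 x 50 x 6, loose on the slab beside the bowl. Origin at the centre of its underside. Leave alone.
- box: Black plastic box with a sliding door, 100 x 130 x 75 high, loose on the slab at the robot's left, past the stand's inner end. Origin at the centre of its underside. Leave alone.
- jar: Small closed jar, 54 across, 75 high, loose on the slab beyond the stand. Origin at the centre of its underside. Leave alone.
- beaker: Small terracotta beaker, 64 across, 65 high, loose on the slab beyond the stand. Origin at the centre of its underside. Leave alone.
- trimmer: Trimming tool, 166 long, wooden handle and steel head, 16 high, lying loose on the slab beyond the stand, between jar and beaker. Origin on the slab below its middle. Leave alone.
There are look-alikes about, which are no part of the job. Leave any green or purple look-alike of the gauge alone. What is shaped like the cup but red is not meant.

How it is judged (in metres and radians):
On the way:
1. the board's outer end is through the gap and past the stand's edge, between the cheeks (x of board_end in the frame of stand above 0.03 m and y of board_end in the frame of stand between -0.03 and 0.03 m), for 0.1 s.
At the end, for the whole second after the job is handed in: Board: outer end level with the pointer tip within 8 mm, straight between the cheeks (0.1 rad), flat on the stand (0.05 rad, 6 mm), still, held by the gripper (over 1 N), clear of bowl and gauge. Cup upright on it, untouched, within 60 mm of the bowl centre (x of gauge_tip in the frame of board between 0.162 and 0.178 m and angle between the x axis of board and the x axis of stand, either way round below 0.1 rad and y of board_end in the frame of stand between -0.03 and 0.03 m and angle between board's own z axis and vertical below 0.05 rad and z of board in the frame of stand between 0.094 and 0.106 m and contact force between the fingers and board above 1 N and contact force between board and stand above 1 N and contact force between board and bowl below 0.2 N and contact force between board and gauge below 0.2 N and linear speed of board below 0.01 m/s and angle between cup's own z axis and vertical below 0.1 rad and contact force between cup and board above 0.5 N and horizontal distance between cup and bowl below 0.06 m and contact force between the fingers and cup below 0.2 N); the arm keeps its last pose, push and grip.
It fails at once if the board is tipped more than 0.15 rad (angle between board's own z axis and vertical above 0.15 rad).
It fails at once if the board is lifted more than 15 mm off the stand (z of board in the frame of stand above 0.115 m).
It fails at once if the cup is tipped more than 0.35 rad (angle between cup's own z axis and vertical above 0.35 rad).
It fails at once if the gauge is shifted by more than 8 mm (distance of gauge_tip from where it was at the start of the episode above 0.008 m).
It fails at once if a bystander is shifted by more than 15 mm (distance of any of bowl, rib, box, jar, beaker, trimmer from where it was at the start of the episode above 0.015 m).
It also fails if it takes over 37 s, if anything falls off the work surface, if the arm or the gripper's body presses on something with over 40 N, if the wrist force passes 120 N, or if a joint passes its speed limit or range.

ROBOT

A 6-joint arm with a two-finger parallel gripper is mounted at the origin on the work surface. World frame = base frame: x ahead of the robot, y to its left, z up, the work surface at z = 0. Lengths are in mm, angles in degrees, forces in N, time in s.
With the tool pointing down it reaches from about 375 to 900 mm from the base axis. Payload 3.1 kg.
Tool frame: the origin (TCP) lies at the very end of the fingers, on their centre line; the grasp point (between the pads) lies 19 mm behind it; z points along the fingers, y is the line along which they close (so a half turn about z gives the same grasp; the last joint's range is limited). The gripper opens to 87 mm and grips with 3 to 60 N. Pads are 19 mm wide; open, the fingers measure 117 mm over their backs; the gripper's body (75 mm by 190 mm) begins 51 mm behind the grasp point.
Start: joints at [-74.399, 30.224, 82.088, -0, 67.689, -10.227], TCP at [272.322, -562.528, 222.548] pointing down, gripper open.
Joint ranges: [-176.69, 176.69], [-43.24, 126.21], [12.49, 139.97], [-82, 262], [0, 151.66], [-163.58, 163.58]. Speed limits (degrees/s): [159.86, 159.86, 180, 180, 180, 180].

INTERFACE

Orientations are given as a 3x3 rotation matrix whose columns are the frame's x, y, z axes.
In Python, from plant import get_state, camera, close_job gives the robot as it stands. The module is installed in compiled form; this text tells all that it offers.
- The arm moves only by the tool drive_tool, never from a script. Its argument "targets" is a list of rows, each an object with "rot": the turn, a rotation vector about the world's x, y, z as a fraction of full scale, a list of three; "travel": the shift along the world's x, y, z as a fraction of full scale, a list of three; "fingers": the opening, from -1 (shut) to 1 (fully open). In form: [{"rot": [rx, ry, rz], "travel": [dx, dy, dz], "fingers": fingers}, ...]. A call has 1 to 10 rows; each row shifts and turns the commanded pose from where the row before left it; what a row does not reach is not made up. Full scale, the value 1, is 100 mm for a shift and 90 degrees for a turn. A row lasts 1/8 s, in which the tool goes at most 62.5 mm and 10.7 degrees, less where a joint would pass 70% of its speed; a pose out of reach is approached as far as the arm can. A call with a number of a shift or a turn outside -1 to 1 is refused whole. A call with a gripper value outside its range is refused whole. The fingers move at their own pace and stop on an object; "force" is the grip in N (left out, the last holds). Time passes only in rows, so rows that do not move let the fingers close. It gives the time, the measured TCP pose, the force, the opening and the grip force at its end, in the units of the state.
- get_state(): the state, without advancing time (a new reading comes with each control period).
- camera(name): name is "side" or "top"; returns a dict with "color" (400x640x3 uint8, red, green, blue), "fx", "fy", "cx", "cy" (pixels), "distortion" ([k1, k2, p1, p2, k3] as OpenCV has them; the pictures are not rectified), "R" (3x3) and "t" (3): a world point X has camera coordinates R X + t. Camera axes: x right, y down, z forward; pixel columns grow to the right and rows downward; lengths in mm; the calibration is good to about 2 mm. A picture is of the moment at which its call begins. There is no depth.
- close_job(): hands the job in; it is judged then, once.
The state is a dict: "clock": time; "qpos": joint angles; "qd": joint speeds; "effort": joint torques, N m; "tcp_pos": TCP position; "eef_rot": TCP orientation; "force": force on the tool from outside, world axes, zero at the start; "wrist_torque": the same for the moment, N m; "finger_gap": finger opening in mm; "finger_force": force on a finger pad.
Only numpy, scipy, OpenCV 4.12 (cv2) and the standard library are available. Lean on these libraries where they do the work, as an engineer would, in place of code of your own. Each camera call takes 0.05 s, during which the arm holds its last target. There are 200 camera calls.

## Working session

There is one attempt and no reset: what is moved stays moved. The work goes in short steps, Python scripts to look and compute and a tool call to move; the robot and the scene stay as the last step left them, time stands still between calls to the robot, and variables do not carry over. Pictures are saved under pics/ and viewed, at most 10 in all, crops included, and the job is handed in when it is done.

Besides the shell and the picture viewer there is one more tool, called after "Request:" by a JSON object that holds its "fn" and its "kwargs", one argument or row to a line. drive_tool: Moves the arm, as the interface text tells. Its arguments: {"type":"object","properties":{"targets":{"type":"array","items":{"type":"object","properties":{"rot":{"type":"array","items":{"type":"number","minimum":-1,"maximum":1}},"travel":{"type":"array","items":{"type":"number","minimum":-1,"maximum":1}},"fingers":{"type":"number"}}}},"force":{"type":"number"}},"required":["targets"]}

```bash
mkdir -p pics
cat > h.py <<'E'
import numpy as np, cv2
from plant import get_state, camera, close_job
def shot(n,f):
    c=camera(n); cv2.imwrite('pics/'+f,c['color'][:,:,::-1]); np.save(f'{n}.npy',c,allow_pickle=True); return c
def load(n): return np.load(f'{n}.npy',allow_pickle=True).item()
def K(c): return np.array([[c['fx'],0,c['cx']],[0,c['fy'],c['cy']],[0,0,1.]])
def ray(c,p):
    u=cv2.undistortPoints(np.array(p,float).reshape(-1,1,2),K(c),np.array(c['distortion'],float))[:,0]
    R=np.array(c['R']);t=np.array(c['t'])
    return -R.T@t,(np.c_[u,np.ones(len(u))])@R
def plane(c,p,z):
    o,d=ray(c,p); return o+d*((z-o[2])/d[:,2])[:,None]
def proj(c,X):
    return cv2.projectPoints(np.array(X,float).reshape(-1,1,3),cv2.Rodrigues(np.array(c['R'],float))[0],np.array(c['t'],float),K(c),np.array(c['distortion'],float))[0][:,0]
E
python3 - <<'E'
from h import *
for n in('top','side'):
    c=shot(n,n+'0.png'); R=np.array(c['R']);print(n,c['fx'],-R.T@np.array(c['t']),R[2])
s=get_state();print(s['clock'],s['eef_rot'],s['finger_gap'],s['force'])
E
```

```text
top 477.0294984088037 [ 375.99425638   59.41696241 1334.98489676] [ 0.15452483 -0.01250906 -0.98790971]
side 472.89708609457665 [-275.86073587 1083.52804148  959.61363646] [ 0.52778941 -0.64950514 -0.54734031]
0.1 [[ 9.00103628e-01  4.35675546e-01 -5.27302205e-04]
 [ 4.35675720e-01 -9.00101683e-01  1.90460139e-03]
 [ 3.55162648e-04 -1.94407139e-03 -9.99998047e-01]] 87.14926819168308 [-0.67321797  0.25949204  0.29447876]
```

View pics/top0.png

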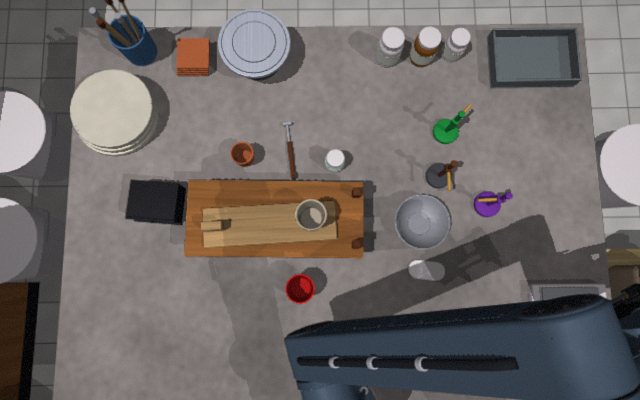

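View pics/side0.png

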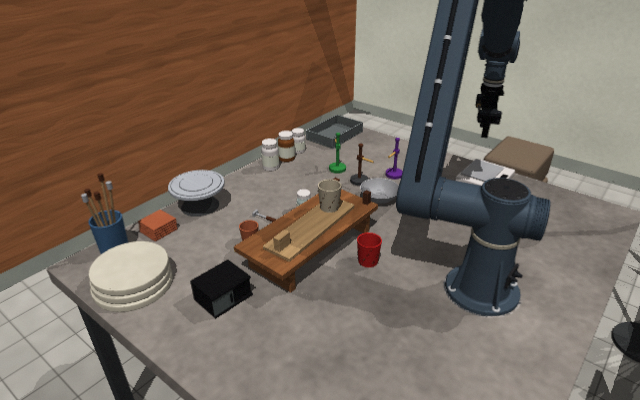

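Top view: the stand spans (187,180)–(364,258), with the board's handle at (214,225) and the cup at (311,214). The brown gauge is at (440,175), the bowl at (423,221) and the cheeks at (357,192) and (357,243). I'll enlarge the region.

Run:
```python
from h import *
t=load('top')['color'][:,:,::-1]; s=load('side')['color'][:,:,::-1]
a=cv2.resize(t[165:270,180:380],None,fx=4,fy=4,interpolation=cv2.INTER_CUBIC)
b=cv2.resize(t[150:210,420:480],(400,400),interpolation=cv2.INTER_CUBIC)
d=cv2.resize(s[135:195,340:400],(400,400),interpolation=cv2.INTER_CUBIC)
im=np.zeros((820,800,3),np.uint8); im[:420]=a; im[420:,:400]=b; im[420:,400:]=d
cv2.imwrite('pics/crop1.png',cv2.resize(im[:420],(800,420)));cv2.imwrite('pics/crop2.png',im[420:])
```

```text
(no output)
```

View pics/crop1.png

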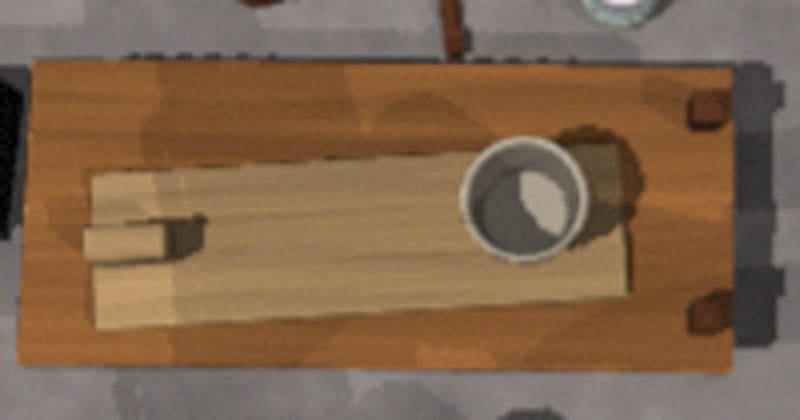

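View pics/crop2.png

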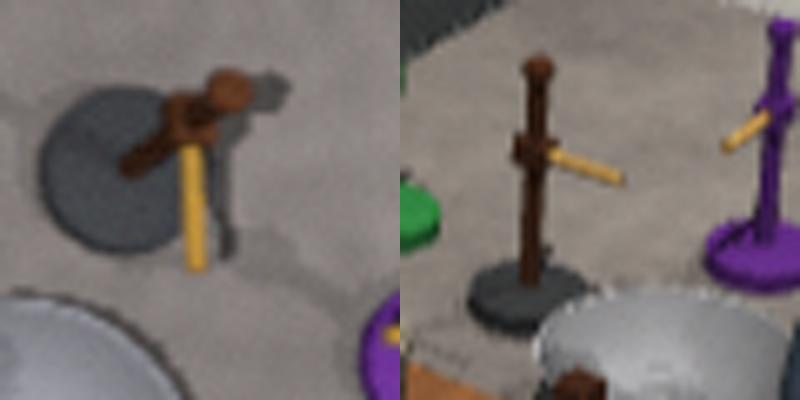

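Crop 1 gives the board corners, the handle top and the cup rim centre at (524,199). In crop 2 the gauge tip is at (198,271) from the top and (222,180) from the side.

Run:
```python
from h import *
np.set_printoptions(precision=1,suppress=True)
t=load('top');s=load('side')
f=lambda L:np.array([[180+(u+.5)/4-.5,165+(v+.5)/4-.5] for u,v in L])
st=plane(t,f([(34,59),(733,68),(732,372),(18,364)]),100);print('stand',st)
b=plane(t,f([(91,174),(619,143),(627,296),(97,329)]),114);print('board',b)
h=plane(t,f([(85,228),(165,225),(165,261),(86,262)]),159);print('handle',h,h.mean(0))
c=plane(t,f([(524,199)]),199);print('cup',c)
k=6.6667
gt=[[420+198/k-.5,150+270/k-.5]];gs=[[340+222/k-.5,135+180/k-.5]]
g1=plane(t,gt,107);g2=plane(s,gs,107);print('tip',g1,g2)
ang=lambda a,b:np.degrees(np.arctan2(*(b-a)[:2][::-1]))
print('stand dir',ang(st[0],st[1]),ang(st[3],st[2]),'edge',ang(st[2],st[1]))
print('board dir',ang(b[0],b[1]),ang(b[3],b[2]),ang(b[3],b[0]),ang(b[2],b[1]),'handle',ang(h[0],h[1]),ang(h[3],h[2]))
# cheeks tops z=145 
ck=plane(t,f([(707,110),(707,312)]),145);print('cheek',ck,ang(ck[1],ck[0]))
# bowl
print('bowl',plane(t,[[423,221]],48))
```

```text
stand [[619.5 388.5 100. ]
 [608.3 -70.2 100. ]
 [409.6 -64.  100. ]
 [421.1 392.8 100. ]]
board [[541.1 346.2 114. ]
 [557.1   6.5 114. ]
 [458.2   3.2 114. ]
 [441.9 340.  114. ]]
handle [[501.5 338.5 159. ]
 [502.7 289.5 159. ]
 [480.5 289.1 159. ]
 [480.6 337.4 159. ]] [491.3 313.6 159. ]
cup [[511.3  67.7 199. ]]
tip [[ 582.  -294.4  107. ]] [[ 576.9 -291.9  107. ]]
stand dir -91.40948608378687 -91.44352731493997 edge -1.7837335374281584
board dir -87.30348148737548 -87.22140523371661 3.618811089177638 1.903412012103384 handle -88.58993038466521 -90.05525808225349
cheek [[573.  -48.3 145. ]
 [445.6 -45.  145. ]] -1.4742816907886838
bowl [[ 507.5 -235.7   48. ]]
```

Plan: the stand points outward at -91.45° and the board lies at -87.26°. The handle is near (492.5, 314) and the tip is about 224 mm past the stand's edge. I'll approach high first.

Request:
{"fn": "drive_tool", "kwargs": {
  "targets": [
    {"rot": [0,0,0.037],"travel": [0.11,0.438,0.08],"fingers": 1},
    {"rot": [0,0,0.037],"travel": [0.11,0.438,0.08],"fingers": 1},
    {"rot": [0,0,0.037],"travel": [0.11,0.438,0.08],"fingers": 1},
    {"rot": [0,0,0.037],"travel": [0.11,0.438,0.08],"fingers": 1},
    {"rot": [0,0,0.037],"travel": [0.11,0.438,0.08],"fingers": 1},
    {"rot": [0,0,0.037],"travel": [0.11,0.438,0.08],"fingers": 1},
    {"rot": [0,0,0.037],"travel": [0.11,0.438,0.08],"fingers": 1},
    {"rot": [0,0,0.037],"travel": [0.11,0.438,0.08],"fingers": 1},
    {"rot": [0,0,0.037],"travel": [0.11,0.438,0.08],"fingers": 1},
    {"rot": [0,0,0.037],"travel": [0.11,0.438,0.08],"fingers": 1}
  ]
}}

```text
clock: 1.35
tcp_pos: [382.2, -123.0, 302.6]
eef_rot: [[0.512, 0.859, -0.0], [0.859, -0.512, 0.0], [0.0, -0.0, -1.0]]
force: [1.6, -0.8, -0.4]
finger_gap: 87.0
finger_force: 0.0
```

Request:
{"fn": "drive_tool", "kwargs": {
  "targets": [
    {"rot": [0,0,0.037],"travel": [0.11,0.438,0],"fingers": 1},
    {"rot": [0,0,0.037],"travel": [0.11,0.438,0],"fingers": 1},
    {"rot": [0,0,0.037],"travel": [0.11,0.438,0],"fingers": 1},
    {"rot": [0,0,0.037],"travel": [0.11,0.438,0],"fingers": 1},
    {"rot": [0,0,0.037],"travel": [0.11,0.438,0],"fingers": 1},
    {"rot": [0,0,0.037],"travel": [0.11,0.438,0],"fingers": 1},
    {"rot": [0,0,0.037],"travel": [0.11,0.438,0],"fingers": 1},
    {"rot": [0,0,0.037],"travel": [0.11,0.438,0],"fingers": 1},
    {"rot": [0,0,0.037],"travel": [0.11,0.438,0],"fingers": 1},
    {"rot": [0,0,0.037],"travel": [0.11,0.438,0],"fingers": 1}
  ]
}}

```text
clock: 2.6
tcp_pos: [492.2, 314.9, 302.0]
eef_rot: [[-0.045, 0.999, -0.001], [0.999, 0.045, -0.001], [-0.001, -0.001, -1.0]]
force: [0.7, -0.7, 0.3]
finger_gap: 87.3
finger_force: 0.0
```

```bash
cat > st.py <<'E'
from h import *
np.set_printoptions(precision=3,suppress=True)
s=get_state();R=np.array(s['eef_rot']);print(s['clock'],np.array(s['tcp_pos']),'yaw',np.degrees(np.arctan2(R[1,1],R[0,1])),'z',R[:,2],'F',np.array(s['force']),'M',np.array(s['wrist_torque']),s['finger_gap'],s['finger_force'])
E
python3 st.py
```

```text
2.6 [492.192 314.855 302.045] yaw 2.5530041479933505 z [-0.001 -0.001 -1.   ] F [ 0.676 -0.709  0.269] M [-0.032 -0.129  0.015] 87.28227577517009 0.0
```

Request:
{"fn": "drive_tool", "kwargs": {
  "targets": [
    {"travel": [0,0,-0.3],"rot": [0,0,0],"fingers": 1},
    {"travel": [0,0,-0.4],"rot": [0,0,0],"fingers": 1},
    {"travel": [0,0,-0.4],"rot": [0,0,0],"fingers": 1},
    {"travel": [0,0,-0.4],"rot": [0,0,0],"fingers": 1},
    {"travel": [0,0,-0.2],"rot": [0,0,0],"fingers": 1},
    {"travel": [0,0,-0.12],"rot": [0,0,0.002],"fingers": 1},
    {"travel": [0,0,0],"rot": [0,0,0],"fingers": 1}
  ]
}}

```text
clock: 3.48
tcp_pos: [491.9, 313.3, 119.8]
eef_rot: [[-0.046, 0.999, -0.002], [0.999, 0.046, -0.001], [-0.001, -0.002, -1.0]]
force: [0.4, 0.8, -0.7]
finger_gap: 87.2
finger_force: 0.0
```

Request:
{"fn": "drive_tool", "kwargs": {
  "targets": [
    {"travel": [0,0,0],"rot": [0,0,0],"fingers": -0.2},
    {"travel": [0,0,0],"rot": [0,0,0],"fingers": -0.35},
    {"travel": [0,0,0],"rot": [0,0,0],"fingers": -0.4},
    {"travel": [0,0,0],"rot": [0,0,0],"fingers": -0.45},
    {"travel": [0,0,0],"rot": [0,0,0],"fingers": -0.5},
    {"travel": [0,0,0],"rot": [0,0,0],"fingers": -0.6},
    {"travel": [0,0,0],"rot": [0,0,0],"fingers": -1},
    {"travel": [0,0,0],"rot": [0,0,0],"fingers": -1},
    {"travel": [0,0,0],"rot": [0,0,0],"fingers": -1}
  ],
  "force": 35
}}

```text
clock: 4.6
tcp_pos: [491.7, 313.4, 120.5]
eef_rot: [[-0.045, 0.999, -0.001], [0.999, 0.045, -0.0], [-0.0, -0.001, -1.0]]
force: [-1.9, -0.3, 1.7]
finger_gap: 22.0
finger_force: 35.0
```

```bash
python3 st.py; python3 -c "
from h import *
c=shot('top','top1.png')
im=c['color'][165:270,180:380,::-1]
cv2.imwrite('pics/crop3.png',cv2.resize(im,None,fx=4,fy=4,interpolation=cv2.INTER_CUBIC))"
```

```text
4.6 [491.696 313.432 120.473] yaw 2.594801828666223 z [-0.001 -0.    -1.   ] F [-1.916 -0.315  1.738] M [ 0.015  0.186 -0.111] 22.009613459914515 34.99592778738588
```

View pics/crop3.png

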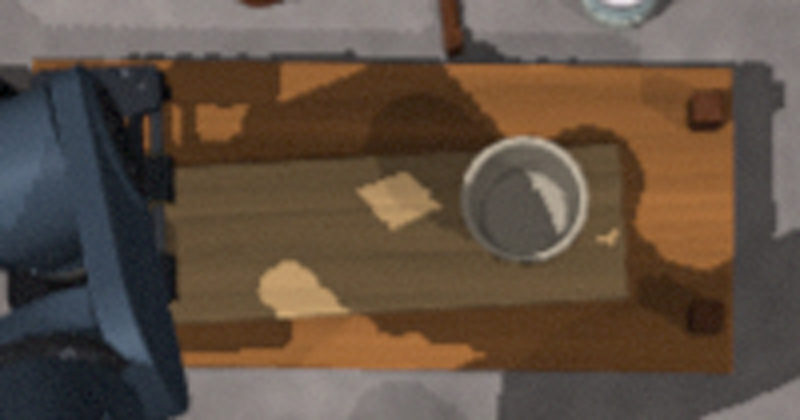

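Firm grip (22 mm gap) and the board hasn't moved; the cup is still at (524,199) in the crop. Next I straighten the board and centre it.

Request:
{"fn": "drive_tool", "kwargs": {
  "targets": [
    {"rot": [0,0,-0.004],"travel": [0.02,0,-0.005],"fingers": -1},
    {"rot": [0,0,-0.006],"travel": [0.035,0,-0.005],"fingers": -1},
    {"rot": [0,0,-0.007],"travel": [0.04,0,0],"fingers": -1},
    {"rot": [0,0,-0.007],"travel": [0.04,0,0],"fingers": -1},
    {"rot": [0,0,-0.007],"travel": [0.04,0,0],"fingers": -1},
    {"rot": [0,0,-0.007],"travel": [0.04,0,0],"fingers": -1},
    {"rot": [0,0,-0.006],"travel": [0.035,0,0],"fingers": -1},
    {"rot": [0,0,-0.003],"travel": [0.018,0,0],"fingers": -1},
    {"rot": [0,0,0],"travel": [0,0,0],"fingers": -1}
  ]
}}

```text
clock: 5.78
tcp_pos: [516.7, 313.9, 120.5]
eef_rot: [[0.031, 1.0, -0.005], [1.0, -0.031, 0.001], [0.001, -0.005, -1.0]]
force: [-7.9, 0.1, 8.9]
finger_gap: 21.9
finger_force: 35.2
```

```bash
python3 st.py; python3 -c "
from h import *
c=shot('top','top2.png')
im=c['color'][165:270,180:380,::-1]
cv2.imwrite('pics/crop4.png',cv2.resize(im,None,fx=4,fy=4,interpolation=cv2.INTER_CUBIC))"
```

```text
5.775 [516.655 313.934 120.457] yaw -1.783996288310546 z [-0.005  0.001 -1.   ] F [-7.908  0.132  8.896] M [-0.027  0.899 -0.662] 21.91182472220946 35.22616110567469
```

View pics/crop4.png

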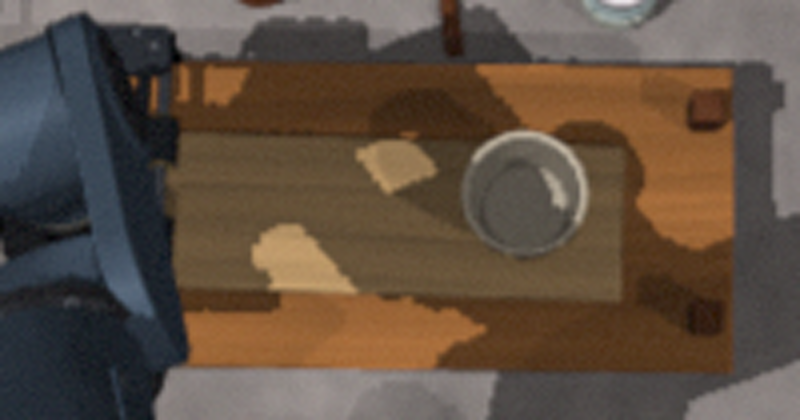

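The board is nearly straight now. Its top edge runs (180,133)→(622,148) and its bottom edge (180,290)→(620,301).

Run:
```python
from h import *
np.set_printoptions(precision=1,suppress=True)
t=load('top')
f=lambda L:np.array([[180+(u+.5)/4-.5,165+(v+.5)/4-.5] for u,v in L])
b=plane(t,f([(180,133),(622,148),(620,301),(180,290)]),114);print(b)
ang=lambda a,b:np.degrees(np.arctan2(*(b-a)[:2][::-1]))
print(ang(b[0],b[1]),ang(b[3],b[2]),'end',(b[1]+b[2])/2,'cup',plane(t,f([(525,194)]),199))
# luminance-independent edge check: saturation profile near columns
```

```text
[[567.1 289.8 114. ]
 [553.8   4.6 114. ]
 [455.1   7.7 114. ]
 [465.9 288.  114. ]]
-92.66252592559967 -92.19828375302274 end [504.5   6.1 114. ] cup [[514.3  67.1 199. ]]
```

Request:
{"fn": "drive_tool", "kwargs": {
  "targets": [
    {"rot": [0,0,0.004],"travel": [0.012,-0.03,0],"fingers": -1},
    {"rot": [0,0,0.004],"travel": [0.012,-0.05,0],"fingers": -1},
    {"rot": [0,0,0],"travel": [0,-0.06,0],"fingers": -1},
    {"rot": [0,0,0],"travel": [-0.001,-0.08,0],"fingers": -1},
    {"rot": [0,0,0],"travel": [-0.002,-0.08,0],"fingers": -1},
    {"rot": [0,0,0],"travel": [-0.002,-0.08,0],"fingers": -1},
    {"rot": [0,0,0],"travel": [-0.002,-0.08,0],"fingers": -1},
    {"rot": [0,0,0],"travel": [-0.002,-0.08,0],"fingers": -1},
    {"rot": [0,0,0],"travel": [-0.002,-0.08,0],"fingers": -1},
    {"rot": [0,0,0],"travel": [-0.002,-0.08,0],"fingers": -1}
  ]
}}

```text
clock: 7.08
tcp_pos: [521.2, 257.6, 121.4]
eef_rot: [[0.023, 1.0, 0.006], [0.999, -0.023, 0.026], [0.026, 0.005, -1.0]]
force: [-4.6, 41.6, 1.8]
finger_gap: 21.9
finger_force: 35.0
```

```bash
python3 st.py; python3 -c "
from h import *
c=shot('top','top3.png')
im=c['color'][165:270,240:440,::-1]
cv2.imwrite('pics/crop5.png',cv2.resize(im,None,fx=4,fy=4,interpolation=cv2.INTER_CUBIC))"
```

```text
7.075 [521.167 257.606 121.375] yaw -1.3282161189955255 z [ 0.006  0.026 -1.   ] F [-4.646 41.632  1.784] M [6.943 1.016 0.238] 21.90681583608749 34.98642597545768
```

View pics/crop5.png

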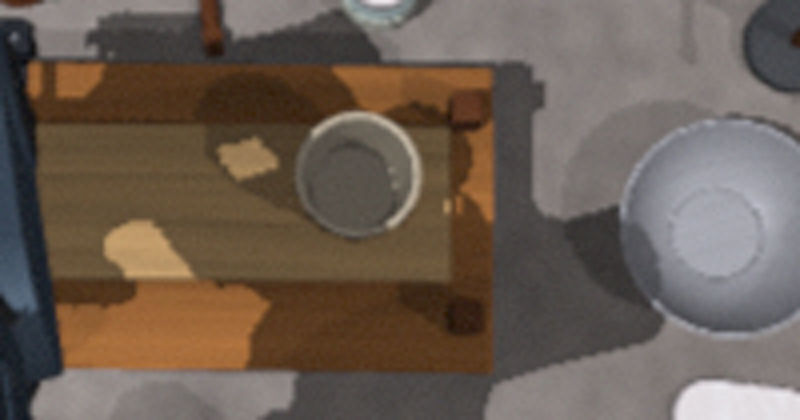

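The board's end has met the far cheek: the reaction is 41 N in y. In the crop its edges run from v≈123 to v≈281, with the end at u≈449. I'll back off and compute the offset.

Request:
{"fn": "drive_tool", "kwargs": {
  "targets": [
    {"rot": [0,0,0],"travel": [0,0.1,0],"fingers": -1},
    {"rot": [0,0,0],"travel": [0,0.05,0],"fingers": -1},
    {"rot": [0,0,0],"travel": [0,0,0],"fingers": -1}
  ]
}}

```text
clock: 7.5
tcp_pos: [520.4, 258.2, 120.1]
eef_rot: [[0.015, 1.0, 0.0], [1.0, -0.015, -0.001], [-0.001, 0.0, -1.0]]
force: [-2.2, -0.2, 4.6]
finger_gap: 21.9
finger_force: 35.0
```

```bash
python3 st.py
python3 - <<'E'
from h import *
np.set_printoptions(precision=1,suppress=True)
t=load('top')
f=lambda L:np.array([[240+(u+.5)/4-.5,165+(v+.5)/4-.5] for u,v in L])
b=plane(t,f([(60,123),(449,124.5),(449,282),(60,280)]),114);print(b)
ang=lambda a,b:np.degrees(np.arctan2(*(b-a)[:2][::-1]))
print(ang(b[0],b[1]),ang(b[3],b[2]),'end',(b[1]+b[2])/2,'cup',plane(t,f([(359,175)]),199))
st=plane(t,f([(493,67),(493,373)]),100);print(st,st.mean(0))
c=plane(t,f([(450,92),(485,92),(485,128),(450,128),(448,300),(484,300),(484,333),(448,333)]),145);print(c)
t2=shot('top','top4.png');im=t2['color'][165:270,240:440,::-1]
cv2.imwrite('pics/crop6.png',cv2.resize(im,None,fx=4,fy=4,interpolation=cv2.INTER_CUBIC))
E
```

```text
7.5 [520.445 258.163 120.103] yaw -0.8787834150710997 z [ 0.    -0.001 -1.   ] F [-2.242 -0.177  4.631] M [0.225 0.293 0.01 ] 21.897022578437483 34.99771239235997
[[572.7 212.6 114. ]
 [568.7 -39.1 114. ]
 [466.7 -36.7 114. ]
 [471.2 211.8 114. ]]
-90.91175089121762 -91.04226899443651 end [517.7 -37.9 114. ] cup [[525.2  22.5 199. ]]
[[608.9 -70.2 100. ]
 [409.  -64.6 100. ]] [508.9 -67.4 100. ]
[[584.7 -37.8 145. ]
 [584.4 -60.  145. ]
 [561.3 -59.3 145. ]
 [561.6 -37.2 145. ]
 [453.2 -33.3 145. ]
 [452.9 -55.8 145. ]
 [432.5 -55.2 145. ]
 [432.7 -32.8 145. ]]
```

View pics/crop6.png

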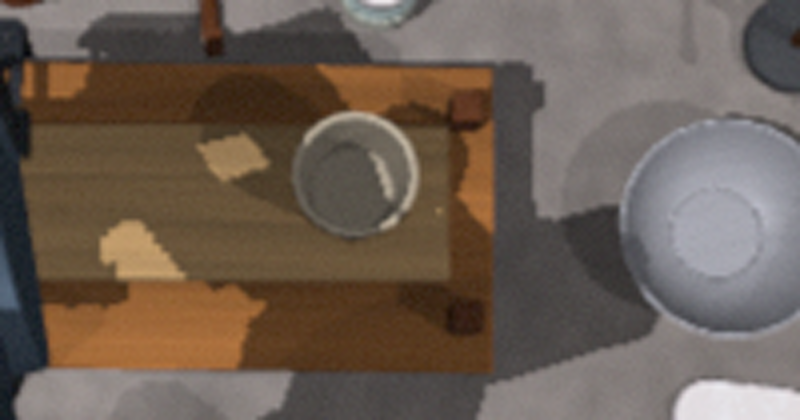

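The end is about 9 mm too far in +x (517.7 against a gap centre of about 508.5), and the board slipped roughly 12 mm in the grip. The pads are still fully on the handle. I'll back off, shift and recheck.

Request:
{"fn": "drive_tool", "kwargs": {
  "targets": [
    {"rot": [0,0,0],"travel": [0,0.06,0],"fingers": -1},
    {"rot": [0,0,0],"travel": [0,0.06,0],"fingers": -1},
    {"rot": [0,0,-0.003],"travel": [-0.02,0,0],"fingers": -1},
    {"rot": [0,0,-0.003],"travel": [-0.02,0,0],"fingers": -1},
    {"rot": [0,0,-0.002],"travel": [-0.02,0,0],"fingers": -1},
    {"rot": [0,0,0],"travel": [0,0,0],"fingers": -1},
    {"rot": [0,0,0],"travel": [0,0,0],"fingers": -1}
  ],
  "force": 55
}}

```text
clock: 8.43
tcp_pos: [515.6, 270.7, 120.1]
eef_rot: [[0.027, 1.0, 0.003], [1.0, -0.027, 0.0], [0.001, 0.003, -1.0]]
force: [4.9, -1.0, 3.7]
finger_gap: 21.9
finger_force: 55.1
```

```bash
python3 st.py
cat > m.py <<'E'
from h import *
import sys
# pale-board mask: low-saturation wood vs orange stand; line fit of long edges over world-y range
def board(t,y0,y1,dbg=None):
    hsv=cv2.cvtColor(t['color'],cv2.COLOR_RGB2HSV)
    out=[]
    hi=[];lo=[]
    S=hsv[:,:,1].astype(float)
    for y in np.arange(y0,y1,3.):
        xs=np.arange(420,600,.5)
        p=proj(t,np.c_[xs,np.full(len(xs),y),np.full(len(xs),114.)]).astype(np.float32)
        v=cv2.remap(S.astype(np.float32),p[:,0][None],p[:,1][None],cv2.INTER_LINEAR)[0]
        g=np.convolve(v,np.r_[-np.ones(8),np.ones(8)],'same')
        a=xs<500
        lo.append((y,xs[a][np.argmax(g[a])]));hi.append((y,xs[~a][np.argmin(g[~a])]))
    return np.array(lo),np.array(hi)
if __name__=='__main__':
    n=sys.argv[1]; t=shot('top',n+'.png')
    for e in board(t,float(sys.argv[2]),float(sys.argv[3])):
        k=np.polyfit(e[:,0],e[:,1],1); r=np.abs(e[:,1]-np.polyval(k,e[:,0]))<4; k=np.polyfit(e[r,0],e[r,1],1)
        print('x at y=0: %.1f x at y=-48: %.1f dir %.2f n %d/%d'%(k[1],np.polyval(k,-48),-90-np.degrees(np.arctan(k[0])),r.sum(),len(r)))
E
python3 m.py top5 100 200
```

```text
8.425 [515.605 270.699 120.14 ] yaw -1.5734303142835313 z [ 0.003  0.    -1.   ] F [ 4.935 -1.041  3.747] M [-0.17  -0.584  0.558] 21.864726818020827 55.131562035530806
x at y=0: 462.6 x at y=-48: 462.0 dir -90.75 n 34/34
x at y=0: 562.8 x at y=-48: 561.7 dir -91.33 n 34/34
```

Request:
{"fn": "drive_tool", "kwargs": {
  "targets": [
    {"rot": [0,0,-0.004],"travel": [-0.01,-0.03,0],"fingers": -1},
    {"rot": [0,0,0],"travel": [-0.001,-0.05,0],"fingers": -1},
    {"rot": [0,0,0],"travel": [-0.001,-0.05,0],"fingers": -1},
    {"rot": [0,0,0],"travel": [-0.002,-0.05,0],"fingers": -1},
    {"rot": [0,0,0],"travel": [-0.001,-0.05,0],"fingers": -1},
    {"rot": [0,0,0],"travel": [-0.001,-0.05,0],"fingers": -1}
  ]
}}

```text
clock: 9.22
tcp_pos: [512.1, 245.0, 120.1]
eef_rot: [[0.037, 0.999, 0.0], [0.999, -0.037, 0.005], [0.005, -0.0, -1.0]]
force: [0.3, 6.6, 5.5]
finger_gap: 21.8
finger_force: 55.0
```

```bash
python3 st.py; python3 m.py top6 80 170
```

```text
9.225 [512.052 244.975 120.112] yaw -2.128676678385108 z [ 0.     0.005 -1.   ] F [0.343 6.643 5.521] M [ 0.792 -0.314  0.078] 21.789235638048954 55.00118874013424
x at y=0: 456.4 x at y=-48: 455.2 dir -91.33 n 30/30
x at y=0: 555.9 x at y=-48: 554.1 dir -92.16 n 30/30
```

Request:
{"fn": "drive_tool", "kwargs": {
  "targets": [
    {"rot": [0,0,0.002],"travel": [0.01,-0.05,0],"fingers": -1},
    {"rot": [0,0,0.002],"travel": [0.01,-0.05,0],"fingers": -1},
    {"rot": [0,0,0],"travel": [0.01,-0.05,0],"fingers": -1},
    {"rot": [0,0,0],"travel": [-0.001,-0.06,0],"fingers": -1},
    {"rot": [0,0,0],"travel": [-0.002,-0.07,0],"fingers": -1},
    {"rot": [0,0,0],"travel": [-0.002,-0.07,0],"fingers": -1}
  ]
}}

```text
clock: 10.02
tcp_pos: [514.4, 209.9, 120.1]
eef_rot: [[0.031, 1.0, -0.0], [0.999, -0.031, 0.005], [0.005, -0.0, -1.0]]
force: [1.2, 7.2, 6.0]
finger_gap: 21.5
finger_force: 55.0
```

```bash
python3 st.py; python3 m.py top7 60 150
```

```text
10.025 [514.372 209.938 120.084] yaw -1.7937193889197651 z [-0.     0.005 -1.   ] F [1.246 7.229 6.003] M [ 0.899 -0.257  0.   ] 21.482602355070608 55.00099531374872
x at y=0: 460.2 x at y=-48: 459.1 dir -91.34 n 30/30
x at y=0: 560.9 x at y=-48: 559.6 dir -91.54 n 30/30
```

It's centred and parallel now, so I continue outward.

Request:
{"fn": "drive_tool", "kwargs": {
  "targets": [
    {"rot": [0,0,0],"travel": [-0.002,-0.08,0],"fingers": -1},
    {"rot": [0,0,0],"travel": [-0.002,-0.08,0],"fingers": -1},
    {"rot": [0,0,0],"travel": [-0.002,-0.08,0],"fingers": -1},
    {"rot": [0,0,0],"travel": [-0.002,-0.08,0],"fingers": -1},
    {"rot": [0,0,0],"travel": [-0.002,-0.08,0],"fingers": -1},
    {"rot": [0,0,0],"travel": [-0.002,-0.08,-0.003],"fingers": -1},
    {"rot": [0,0,0],"travel": [-0.002,-0.08,-0.003],"fingers": -1},
    {"rot": [0,0,0],"travel": [-0.002,-0.08,0],"fingers": -1},
    {"rot": [0,0,0],"travel": [-0.002,-0.08,0],"fingers": -1},
    {"rot": [0,0,0],"travel": [-0.002,-0.08,0],"fingers": -1}
  ]
}}

```text
clock: 11.32
tcp_pos: [512.7, 130.6, 120.1]
eef_rot: [[0.032, 0.999, 0.001], [0.999, -0.032, 0.006], [0.006, 0.0, -1.0]]
force: [-0.1, 9.1, 10.8]
finger_gap: 21.3
finger_force: 55.0
```

```bash
python3 st.py; python3 m.py top8 -20 70
```

```text
11.325 [512.726 130.555 120.066] yaw -1.830018058863827 z [ 0.001  0.006 -1.   ] F [-0.138  9.105 10.815] M [ 1.199 -0.167 -0.025] 21.33723067186046 54.99737212434411
x at y=0: 459.5 x at y=-48: 457.5 dir -92.37 n 30/30
x at y=0: 561.5 x at y=-48: 560.0 dir -91.87 n 30/30
```

Request:
{"fn": "drive_tool", "kwargs": {
  "targets": [
    {"rot": [0,0,0],"travel": [-0.002,-0.08,0],"fingers": -1},
    {"rot": [0,0,0],"travel": [-0.002,-0.08,0],"fingers": -1},
    {"rot": [0,0,0],"travel": [-0.002,-0.08,0],"fingers": -1},
    {"rot": [0,0,0],"travel": [-0.002,-0.08,0],"fingers": -1},
    {"rot": [0,0,0],"travel": [-0.002,-0.08,0],"fingers": -1},
    {"rot": [0,0,0],"travel": [-0.002,-0.08,0],"fingers": -1},
    {"rot": [0,0,0],"travel": [-0.002,-0.08,0],"fingers": -1},
    {"rot": [0,0,0],"travel": [-0.002,-0.08,0],"fingers": -1},
    {"rot": [0,0,0],"travel": [-0.002,-0.08,0],"fingers": -1},
    {"rot": [0,0,0],"travel": [-0.002,-0.08,0],"fingers": -1}
  ]
}}

```text
clock: 12.62
tcp_pos: [510.5, 50.8, 120.1]
eef_rot: [[0.032, 0.999, 0.0], [0.999, -0.032, 0.006], [0.006, -0.0, -1.0]]
force: [0.6, 9.7, 11.6]
finger_gap: 21.8
finger_force: 55.0
```

Request:
{"fn": "drive_tool", "kwargs": {
  "targets": [
    {"rot": [0,0,0],"travel": [-0.002,-0.08,0],"fingers": -1},
    {"rot": [0,0,0],"travel": [-0.001,-0.06,0],"fingers": -1},
    {"rot": [0,0,0],"travel": [0,-0.04,0],"fingers": -1},
    {"rot": [0,0,0],"travel": [0,-0.02,0],"fingers": -1},
    {"rot": [0,0,0],"travel": [0,0,0],"fingers": -1}
  ]
}}

```text
clock: 13.25
tcp_pos: [510.1, 30.8, 120.1]
eef_rot: [[0.032, 0.999, -0.0], [0.999, -0.032, 0.006], [0.006, -0.0, -1.0]]
force: [0.6, 9.0, 12.7]
finger_gap: 21.7
finger_force: 55.0
```

```bash
python3 st.py
python3 - <<'E'
from h import *
t=shot('top','top9.png'); s=shot('side','side9.png')
a=cv2.resize(t['color'][155:275,300:480,::-1],(800,533),interpolation=cv2.INTER_CUBIC)
cv2.imwrite('pics/crop9.png',a)
E
```

```text
13.25 [510.124  30.754 120.083] yaw -1.8426617092176891 z [-0.     0.006 -1.   ] F [ 0.628  8.96  12.729] M [ 1.204 -0.207 -0.047] 21.662535256733793 54.99959749169648
```

View pics/crop9.png

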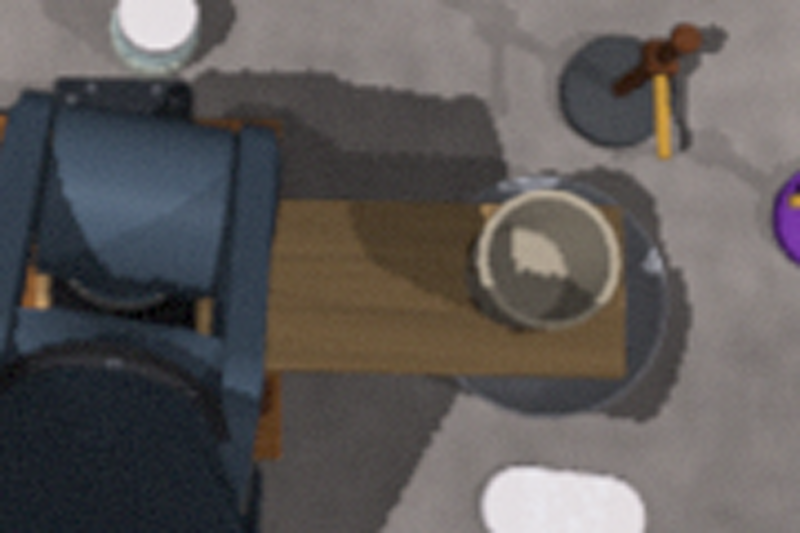

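The board's end corners are at (624,207) and (627,374), and the pointer tip's end is at (664,157).

Run:
```python
from h import *
np.set_printoptions(precision=1,suppress=True)
t=load('top');k=800/180
f=lambda L:np.array([[300+(u+.5)/k-.5,155+(v+.5)/k-.5] for u,v in L])
b=plane(t,f([(624,207),(627,374)]),114);g=plane(t,f([(664,157)]),107)[0]
e=plane(t,f([(275,201),(265,367)]),114)
ang=lambda a,b:np.degrees(np.arctan2(*(b-a)[:2][::-1]))
print(b,g,ang(e[0],b[0]),ang(e[1],b[1]))
# side-view tip again
s=load('side'); print('tip px old side',proj(s,[g,[579.5,-293,107]]))
th=np.radians(-91.6);d=np.array([np.cos(th),np.sin(th)])
for tip in (g[:2],np.array([577,-292]),np.array([582,-294.4])): print('remaining',(tip-b.mean(0)[:2])@d)
print('end lateral', b.mean(0))
im=s['color'][110:230,300:460,::-1];cv2.imwrite('pics/cropS.png',cv2.resize(im,(800,600),interpolation=cv2.INTER_CUBIC))
```

```text
[[ 551.7 -267.   114. ]
 [ 454.6 -263.6  114. ]] [ 582.1 -294.   107. ] -91.68620140558959 -91.80042728468905
tip px old side [[372.  160.9]
 [372.4 161.2]]
remaining 26.445316995793736
remaining 24.620675726923373
remaining 26.88013180940236
end lateral [ 503.2 -265.3  114. ]
```

View pics/cropS.png

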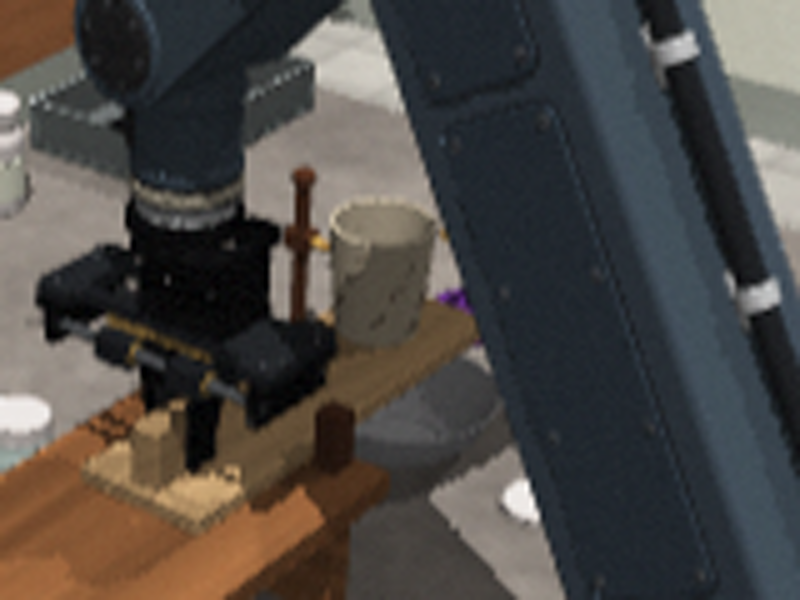

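The side view shows the board flat, the cup upright and the handle gripped. 26 mm remain.

Request:
{"fn": "drive_tool", "kwargs": {
  "targets": [
    {"rot": [0,0,0],"travel": [0,-0.03,0],"fingers": -1},
    {"rot": [0,0,0],"travel": [-0.002,-0.06,0],"fingers": -1},
    {"rot": [0,0,0],"travel": [-0.002,-0.06,0],"fingers": -1},
    {"rot": [0,0,0],"travel": [-0.002,-0.06,0],"fingers": -1},
    {"rot": [0,0,0],"travel": [-0.001,-0.03,0],"fingers": -1},
    {"rot": [0,0,0],"travel": [0,-0.015,0],"fingers": -1},
    {"rot": [0,0,0],"travel": [0,0,0],"fingers": -1},
    {"rot": [0,0,0],"travel": [0,0,0],"fingers": -1}
  ]
}}

```text
clock: 14.35
tcp_pos: [509.5, 5.9, 120.3]
eef_rot: [[0.033, 0.999, 0.0], [0.999, -0.033, 0.007], [0.007, -0.0, -1.0]]
force: [-0.1, 10.8, 14.2]
finger_gap: 21.7
finger_force: 55.0
```

```bash
python3 st.py
python3 - <<'E'
from h import *
t=shot('top','top10.png')
a=cv2.resize(t['color'][155:275,300:480,::-1],(800,533),interpolation=cv2.INTER_CUBIC)
cv2.imwrite('pics/crop10.png',a)
# board end column: gradient along outward direction at z=114, below the cup
np.set_printoptions(precision=1,suppress=True)
G=cv2.cvtColor(t['color'],cv2.COLOR_RGB2HSV)[:,:,1].astype(np.float32)
for c in (load('top'),):
  for x in (460,466,472):
    ys=np.arange(-230,-320,-.5); p=proj(c,np.c_[np.full(len(ys),x),ys,np.full(len(ys),114)]).astype(np.float32)
    v=cv2.remap(G,p[:,0][None],p[:,1][None],1)[0]; g=np.convolve(v,np.r_[-np.ones(8),np.ones(8)],'same')[8:-8]
    print(x,ys[8:-8][np.argmax(g)])
  m=cv2.inRange(cv2.cvtColor(t['color'],cv2.COLOR_RGB2HSV),(15,120,120),(30,255,255)); m[:,:440]=0;m[:,460:]=0;m[:165]=0;m[200:]=0
  r=np.argwhere(m); print('pointer rows/cols',r.min(0),r.max(0)); lo=r[r[:,0]>=r[:,0].max()-1]; px=[[lo[:,1].mean(),r[:,0].max()+.5]]; print(plane(c,px,107))
E
```

```text
14.35 [509.483   5.864 120.289] yaw -1.8685594204982239 z [ 0.     0.007 -1.   ] F [-0.142 10.78  14.185] M [ 1.656 -0.244 -0.003] 21.73191526875326 54.99819751828909
460 -289.0
466 -289.0
472 -289.0
pointer rows/cols [172 447] [190 450]
[[ 580.6 -293.9  107. ]]
```

The end is level with the tip to about 1.5 mm, well inside the 8 mm limit, and everything is still. I'll hand it in.

```bash
python3 -c "
from plant import close_job
print(close_job())"
```

```text
the job is handed in; nothing more can be done
None
```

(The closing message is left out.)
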